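Pack the matched battery cells into their caddy

ROBOT

A 6-joint arm with a two-finger parallel gripper is mounted at the origin on the work surface. World frame = base frame: x ahead of the robot, y to its left, z up, the work surface at z = 0. Lengths are in mm, angles in rad, forces in N, time in s.
With the tool pointing down it reaches from about 250 to 850 mm from the base axis. Payload 12.5 kg.
Tool frame: the origin (TCP) lies midway between the tips of the shut fingers; the grasp point (between the pads) lies 19 mm behind it (grip_depth is the distance from the TCP to the grasp point, in mm); z points along the fingers, x is the direction in which the jaws open and shut, and the axes are right-handed (so a half turn about z gives the same grasp; the last joint's range is limited). The gripper opens to 93 mm and grips with 3 to 60 N. Pads are 15 mm wide; open, the fingers measure 128 mm over their backs; the gripper's body (75 mm by 188 mm) begins 65 mm behind the grasp point.
Start: joints at [1.097, 0.351, 1.652, -0, 1.139, -0.085], TCP at [208.461, 508.948, 218.633] pointing down, gripper open.
Joint ranges: [-2.75, 2.75], [-0.79, 2.1], [0.01, 2.65], [-1.57, 4.71], [0.07, 3.14], [-2.87, 2.87]. Speed limits (rad/s): [2.22, 2.22, 2.79, 3.14, 3.14, 3.14].

INTERFACE

Orientations are given as a unit quaternion [x, y, z, w].
In Python, from bench import read_state, grab_frame, camera_params, close_job, grip_depth gives the robot as it stands.
- The arm moves only by the tool move_arm, never from a script. Its argument "moves" is a list of rows, each an object of numbers: "grip": the closure in counts, from 0 (fully open) to 255 (shut); "tx", "ty", "tz": the shift along the world's x, y, z in mm; "roll": the turn about the world's z in degrees. A call has exactly 8 rows; each row shifts and turns the pose as measured when the row begins; what a row does not reach is not made up. A row lasts 1/10 s, in which the tool goes at most 50 mm and 8.59 degrees, less where a joint would pass 70% of its speed; a pose out of reach is approached as far as the arm can. A call is refused whole if a number of a shift passes 50 or a number of a turn 8.59, either way. A call with a gripper value outside its range is refused whole. The fingers move at their own pace and stop on an object; the grip force is fixed at half the most. Time passes only in rows, so rows that do not move let the fingers close, or fill a call up. It gives the time, the measured TCP pose, the force and the opening at its end, in the units of the state.
- read_state(): the state, without advancing time (a new reading comes with each control period).
- grab_frame(name): name is "scene" or "top"; returns (picture, depth): 420x560x3 uint8, blue, green, red; 420x560 float32, mm along the optical axis (not along the pixel's ray), 0 where there is no reading.
- camera_params(name): a dict with "fx", "fy", "cx", "cy" (pixels), "pose" (4x4, takes a point from camera to world coordinates). Camera axes: x right, y down, z forward; pixel columns grow to the right and rows downward; lengths in mm; the calibration is good to about 2 mm. A picture is of the moment at which its call begins. camera_params takes no time and is no camera call.
- close_job(): hands the job in, once; it reports no verdict.
The state is a dict: "t": time; "qpos": joint angles; "dq": joint speeds; "joint_efforts": joint torques, N m; "tool_pos": TCP position; "orientation": TCP orientation; "wrist_force": force on the tool from outside, world axes, zero at the start; "moment": the same for the moment, N m; "opening": finger opening in mm.
Only numpy, scipy, OpenCV 4.12 (cv2) and the standard library are available. Lean on these libraries where they do the work, as an engineer would, in place of code of your own. Each camera call takes 0.05 s, during which the arm holds its last target. There are 200 camera calls.

TASK

Pack the matched set of battery cells into the grey caddy: stand the red-, yellow-, green- and blue-topped cells each in the pocket of its own colour, upright on the pocket floor with the steel button up, and let go. The white-topped and the all-black cell are not part of the set: leave them standing where they are.

Things in the scene. Friction and masses are not known exactly. Their poses are not given: they have to be found in the camera images.
- red_cell_center (a point): red-topped battery cell: its flat top face and the top 14 mm of its side are red; standing upright on the bench mat (top of mat at z = 0.003). Cylinder 34 mm in diameter, 61 mm tall overall: a 58 mm body, black below, and a small steel button (10 mm across, 3 mm tall) on top. About 140 g. The point is on its axis, 30 mm above its underside; z points up along the axis to the button end. Take it from above by its upper half, so that the fingers clear the pocket rim.
- yellow_cell_center (a point): yellow-topped battery cell: its flat top face and the top 14 mm of its side are yellow; standing upright on the bench mat (top of mat at z = 0.003). Cylinder 34 mm in diameter, 61 mm tall overall: a 58 mm body, black below, and a small steel button (10 mm across, 3 mm tall) on top. About 140 g. The point is on its axis, 30 mm above its underside; z points up along the axis to the button end. Take it from above by its upper half, so that the fingers clear the pocket rim.
- green_cell_center (a point): green-topped battery cell: its flat top face and the top 14 mm of its side are green; standing upright on the bench mat (top of mat at z = 0.003). Cylinder 34 mm in diameter, 61 mm tall overall: a 58 mm body, black below, and a small steel button (10 mm across, 3 mm tall) on top. About 140 g. The point is on its axis, 30 mm above its underside; z points up along the axis to the button end. Take it from above by its upper half, so that the fingers clear the pocket rim.
- blue_cell_center (a point): blue-topped battery cell: its flat top face and the top 14 mm of its side are blue; standing upright on the bench mat (top of mat at z = 0.003). Cylinder 34 mm in diameter, 61 mm tall overall: a 58 mm body, black below, and a small steel button (10 mm across, 3 mm tall) on top. About 140 g. The point is on its axis, 30 mm above its underside; z points up along the axis to the button end. Take it from above by its upper half, so that the fingers clear the pocket rim.
- white_cell_center (a point): look-alike cell with a white top, which has no pocket; standing upright on the bench mat (top of mat at z = 0.003). Cylinder 34 mm in diameter, 61 mm tall overall: a 58 mm body, black below, and a small steel button (10 mm across, 3 mm tall) on top. About 140 g. The point is on its axis, 30 mm above its underside; z points up along the axis to the button end.
- plain_cell_center (a point): look-alike cell that is black all over, top included (apart from the steel button and base), which has no pocket; standing upright on the bench mat (top of mat at z = 0.003). Cylinder 34 mm in diameter, 61 mm tall overall: a 58 mm body, black below, and a small steel button (10 mm across, 3 mm tall) on top. About 140 g. The point is on its axis, 30 mm above its underside; z points up along the axis to the button end.
- red_pocket_floor (a point): red square pocket, one of four (red, yellow, green, blue, in any order, 65 mm apart centre to centre) in a row in the fixed grey caddy (70 x 270 x 16 mm). Inside 50 x 50 mm, 15 mm deep, walls 3 mm thick; its rim stands 22 mm above the mat. The point is the centre of the pocket's inner floor; z up, y along the row, x across it. All four pockets are turned alike.
- yellow_pocket_floor (a point): yellow square pocket, one of four (red, yellow, green, blue, in any order, 65 mm apart centre to centre) in a row in the fixed grey caddy (70 x 270 x 16 mm). Inside 50 x 50 mm, 15 mm deep, walls 3 mm thick; its rim stands 22 mm above the mat. The point is the centre of the pocket's inner floor; z up, y along the row, x across it. All four pockets are turned alike.
- green_pocket_floor (a point): green square pocket, one of four (red, yellow, green, blue, in any order, 65 mm apart centre to centre) in a row in the fixed grey caddy (70 x 270 x 16 mm). Inside 50 x 50 mm, 15 mm deep, walls 3 mm thick; its rim stands 22 mm above the mat. The point is the centre of the pocket's inner floor; z up, y along the row, x across it. All four pockets are turned alike.
- blue_pocket_floor (a point): blue square pocket, one of four (red, yellow, green, blue, in any order, 65 mm apart centre to centre) in a row in the fixed grey caddy (70 x 270 x 16 mm). Inside 50 x 50 mm, 15 mm deep, walls 3 mm thick; its rim stands 22 mm above the mat. The point is the centre of the pocket's inner floor; z up, y along the row, x across it. All four pockets are turned alike.

How it is judged:
By the outcome, as a careful person would: the job done as asked, in the order asked, and still so for the second after the job is handed in, with the robot touching nothing.
It also fails if it takes over 83 s, if anything falls off the work surface, if the arm or the gripper's body presses on something with over 40 N, if the wrist force passes 120 N, or if a joint passes its speed limit or range.

## Working session

There is one attempt and no reset: what is moved stays moved. The work goes in short steps, Python scripts to look and compute and a tool call to move; the robot and the scene stay as the last step left them, time stands still between calls to the robot, and variables do not carry over. Pictures are saved under pics/ and viewed, about 12 in all and at most 16, crops included, and the job is handed in when it is done.

Besides the shell and the picture viewer there is one more tool, called after "Call:" in YAML: its name, and indented under it one key for each argument. move_arm: Moves the arm, as the interface text tells. Its arguments: {"type":"object","properties":{"moves":{"type":"array","items":{"type":"object","properties":{"grip":{"type":"number"},"tx":{"type":"number"},"ty":{"type":"number"},"tz":{"type":"number"},"roll":{"type":"number"}}}}},"required":["moves"]}

```bash
mkdir -p pics; ls
python3 - <<'E'
from bench import *
import cv2,numpy as np
for n in("top","scene"):
    im,d=grab_frame(n); cv2.imwrite(f"pics/{n}0.png",im); np.save(f"{n}0.npy",d)
    p=camera_params(n); print(n,p)
s=read_state();print(s['t'],s['tool_pos'],s['orientation'],s['opening'],grip_depth)
E
```

```text
pics
top {'fx': 400.6520523244839, 'fy': 400.6520523244839, 'cx': 279.99703099429195, 'cy': 206.37301990996917, 'pose': array([[ 1.73047444e-02, -9.95108531e-01,  9.72602570e-02,
         4.64319813e+02],
       [-9.99823755e-01, -1.79305267e-02, -5.56368566e-03,
        -1.19803903e+01],
       [ 7.28039869e-03, -9.71468372e-02, -9.95243431e-01,
         8.42721198e+02],
       [ 0.00000000e+00,  0.00000000e+00,  0.00000000e+00,
         1.00000000e+00]])}
scene {'fx': 466.41196618221994, 'fy': 466.41196618221994, 'cx': 278.5651046299602, 'cy': 209.34331556473734, 'pose': array([[ 5.77713789e-01,  6.04998259e-01, -5.47926897e-01,
         1.05464384e+03],
       [ 8.16224247e-01, -4.32286515e-01,  3.83283637e-01,
        -3.67109762e+02],
       [-4.97547568e-03, -6.68659461e-01, -7.43552130e-01,
         7.24191319e+02],
       [ 0.00000000e+00,  0.00000000e+00,  0.00000000e+00,
         1.00000000e+00]])}
0.1 [208.33426088 508.70112788 218.174512  ] [ 8.30396880e-01  5.57172118e-01 -4.49963751e-04  2.24455135e-04] 93.23399071102757 18.8
```

View pics/top0.png

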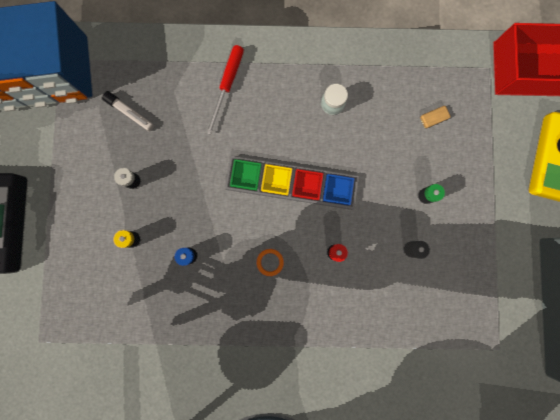

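View pics/scene0.png

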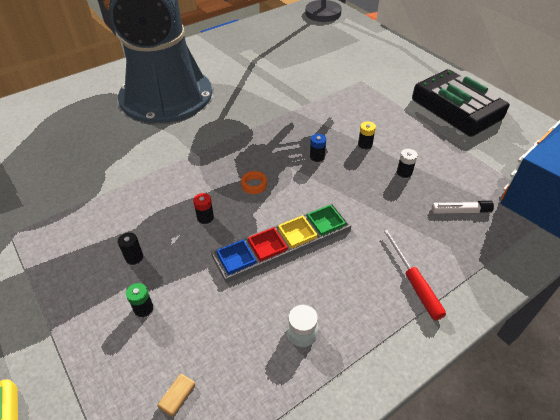

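Top view: pockets are green (244,175), yellow (277,180), red (308,184) and blue (340,189). Cells are yellow (124,239), blue (184,256), red (339,253), green (433,193), white (124,177) and black (417,250).

```bash
cat > h.py <<'E'
import cv2,numpy as np
from bench import *
def world(n,d):
    p=camera_params(n); v,u=np.mgrid[:420,:560]
    c=np.stack([(u-p['cx'])/p['fx']*d,(v-p['cy'])/p['fy']*d,d],-1)
    return c@p['pose'][:3,:3].T+p['pose'][:3,3]
HUE={'red':(174,6),'yellow':(20,35),'green':(50,85),'blue':(100,125)}
def cmask(im,c):
    h,s,v=cv2.split(cv2.cvtColor(im,cv2.COLOR_BGR2HSV)); a,b=HUE[c]
    return (((h>=a)|(h<=b)) if a>b else ((h>=a)&(h<=b)))&(s>120)&(v>50)
E
python3 - <<'E'
from h import *
im=cv2.imread("pics/top0.png");W=world("top",np.load("top0.npy"))
px={'red':(339,253),'yellow':(124,239),'green':(433,193),'blue':(184,256),'white':(124,177),'black':(417,250)}
for c,(u,v) in px.items():
    w=np.s_[v-16:v+17,u-16:u+17]; P=W[w].reshape(-1,3); P=P[(P[:,2]>52)&(P[:,2]<70)]
    (x,y),r=cv2.minEnclosingCircle(P[:,:2].astype(np.float32)); print(c,len(P),P.mean(0).round(1),'circ',round(x,1),round(y,1),round(r,1),'bbox mid',((P.max(0)+P.min(0))/2).round(1))
pk={'green':(244,175),'yellow':(277,180),'red':(308,184),'blue':(340,189)}
for c,(u,v) in pk.items():
    m=np.zeros((420,560),bool); m[v-22:v+23,u-22:u+23]=cmask(im,c)[v-22:v+23,u-22:u+23]
    P=W[m]; R=P[(P[:,2]>19)&(P[:,2]<32)]; F=P[P[:,2]<14]
    print(c,len(R),len(F),cv2.minAreaRect(R[:,:2].astype(np.float32)),R[:,2].mean(),F.mean(0) if len(F) else '')
P=W[150:215,220:365].reshape(-1,3);P=P[(P[:,2]>13)&(P[:,2]<32)];print('caddy',cv2.minAreaRect(P[:,:2].astype(np.float32)))
a=cv2.resize(im[150:280,100:240],None,fx=5.7,fy=4.6*5.7/4.6,interpolation=cv2.INTER_CUBIC)[:600];b=0
c=cv2.resize(im[145:275,220:450],None,fx=3.4,fy=3.4,interpolation=cv2.INTER_CUBIC);cv2.imwrite("pics/crop1.png",c)
E
```

```text
red 259 [ 452.9 -129.7   61.8] circ 452.9 -130.3 17.5 bbox mid [ 452.9 -129.6   60.6]
yellow 279 [472.2 288.2  61.7] circ 472.4 289.7 17.6 bbox mid [472.6 289.7  60.1]
green 268 [ 573.6 -319.8   61.4] circ 574.2 -321.1 17.8 bbox mid [ 574.  -320.8   59.3]
blue 269 [440.4 169.3  61.8] circ 440.3 170.2 17.6 bbox mid [440.  170.2  59.7]
white 272 [594.1 293.8  61.5] circ 594.8 295.4 18.1 bbox mid [594.6 294.9  59.7]
black 271 [ 461.8 -288.5   61.5] circ 461.7 -290.0 17.8 bbox mid [ 461.3 -289.2   59.6]
green 177 545 ((609.37744140625, 56.858116149902344), (56.016624450683594, 56.522220611572266), 83.00215148925781) 24.830771732864367 [611.27573088  57.95843909  10.60066141]
yellow 181 595 ((601.9561767578125, -6.734912872314453), (55.97454071044922, 59.77714920043945), 81.97650146484375) 24.9811248726573 [602.10700008  -7.68425091  10.33138808]
red 185 576 ((592.6038818359375, -71.09086608886719), (56.18613815307617, 59.114383697509766), 81.93438720703125) 24.985758813256197 [592.95495967 -72.92288783  10.40234789]
blue 196 569 ((582.4185180664062, -135.16586303710938), (56.19123840332031, 56.52009582519531), 81.9957046508789) 24.761167197646586 [ 583.69844104 -138.00599338   10.42984283]
caddy ((596.0266723632812, -38.41357421875), (270.4874572753906, 70.80299377441406), 82.02957916259766)
```

View pics/crop1.png

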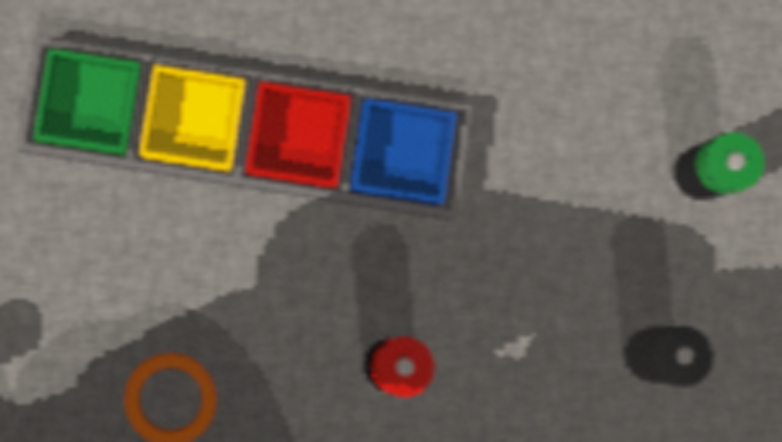

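Call:
move_arm:
  moves:
    - {"tx": 16, "ty": -42, "tz": -3, "roll": -5}
    - {"tx": 16, "ty": -42, "tz": -3, "roll": -5}
    - {"tx": 16, "ty": -42, "tz": -3, "roll": -5}
    - {"tx": 16, "ty": -42, "tz": -3, "roll": -5}
    - {"tx": 16, "ty": -42, "tz": -3, "roll": -5}
    - {"tx": 16, "ty": -42, "tz": -3, "roll": -5}
    - {"tx": 16, "ty": -42, "tz": -3, "roll": -5}
    - {"tx": 16, "ty": -42, "tz": -3, "roll": -5}

```text
validation failed for argument at $.mo...
```

Call:
move_arm:
  moves:
    - {"tx": 16, "ty": -42, "tz": -3, "roll": -5, "grip": 0}
    - {"tx": 16, "ty": -42, "tz": -3, "roll": -5, "grip": 0}
    - {"tx": 16, "ty": -42, "tz": -3, "roll": -5, "grip": 0}
    - {"tx": 16, "ty": -42, "tz": -3, "roll": -5, "grip": 0}
    - {"tx": 16, "ty": -42, "tz": -3, "roll": -5, "grip": 0}
    - {"tx": 16, "ty": -42, "tz": -3, "roll": -5, "grip": 0}
    - {"tx": 16, "ty": -42, "tz": -3, "roll": -5, "grip": 0}
    - {"tx": 16, "ty": -42, "tz": -3, "roll": -5, "grip": 0}

```text
t: 0.9
tool_pos: [336.0, 163.5, 191.8]
orientation: [0.973, 0.231, -0.001, 0.0]
wrist_force: [1.0, -0.2, -0.2]
opening: 93.0
```

Call:
move_arm:
  moves:
    - {"tx": 17, "ty": -42, "tz": -12, "roll": -5, "grip": 0}
    - {"tx": 17, "ty": -42, "tz": -12, "roll": -5, "grip": 0}
    - {"tx": 17, "ty": -42, "tz": -12, "roll": -5, "grip": 0}
    - {"tx": 17, "ty": -42, "tz": -12, "roll": -5, "grip": 0}
    - {"tx": 17, "ty": -42, "tz": -12, "roll": -5, "grip": 0}
    - {"tx": 17, "ty": -42, "tz": -12, "roll": -5, "grip": 0}
    - {"tx": 15, "ty": -41, "tz": -12, "roll": -4.7, "grip": 0}
    - {"tx": 0, "ty": 0, "tz": 0, "roll": 0, "grip": 0}

```text
t: 1.7
tool_pos: [456.1, -147.1, 104.2]
orientation: [0.996, -0.087, 0.001, 0.0]
wrist_force: [-0.5, 0.7, -0.0]
opening: 92.7
```

Run:
```python
from h import *
s=read_state();print(s['tool_pos'],s['orientation'])
a,_=grab_frame("top");b,_=grab_frame("scene")
a=cv2.resize(a[150:330,220:460],None,fx=2,fy=2);b=b[100:340,100:400]
a=cv2.copyMakeBorder(a,0,0,0,0,0);o=np.zeros((480,790,3),np.uint8);o[:360,:480]=a;o[:240,485:785]=b
cv2.imwrite("pics/red1.png",o)
```

```text
[ 456.06212049 -147.08648963  104.20061911] [ 9.96233231e-01 -8.67064378e-02  1.10014432e-03  3.63354797e-04]
```

View pics/red1.png

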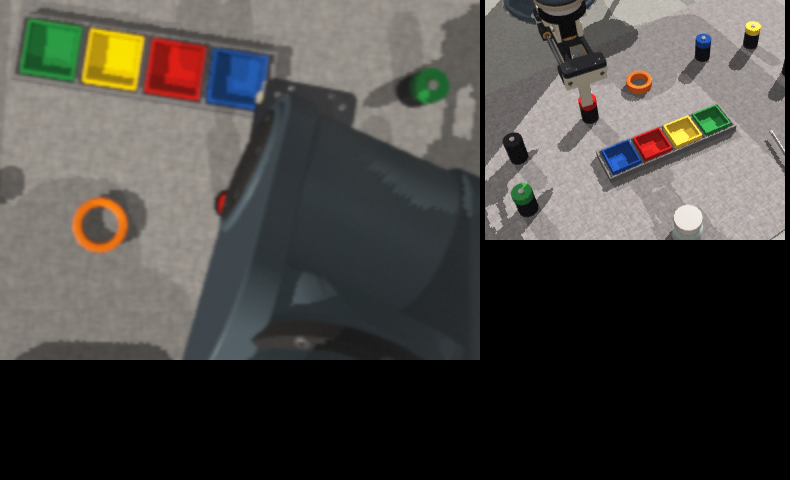

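The gripper is above and beside the red cell, overshooting by about 17 mm in y; I'll correct before going down.

Call:
move_arm:
  moves:
    - {"tx": -3, "ty": 17, "tz": 0, "roll": 2, "grip": 0}
    - {"tx": 0, "ty": 0, "tz": 0, "roll": 0, "grip": 0}
    - {"tx": 0, "ty": 0, "tz": -10, "roll": 0, "grip": 0}
    - {"tx": 0, "ty": 0, "tz": -10, "roll": 0, "grip": 0}
    - {"tx": 0, "ty": 0, "tz": 0, "roll": 0, "grip": 0}
    - {"tx": 0, "ty": 0, "tz": 0, "roll": 0, "grip": 0}
    - {"tx": 0, "ty": 0, "tz": 0, "roll": 0, "grip": 0}
    - {"tx": 0, "ty": 0, "tz": 0, "roll": 0, "grip": 0}

```text
t: 2.6
tool_pos: [450.6, -121.1, 84.1]
orientation: [0.998, -0.061, 0.001, -0.0]
wrist_force: [0.1, 0.5, 0.3]
opening: 92.7
```

Call:
move_arm:
  moves:
    - {"tx": 2, "ty": -6, "tz": 0, "roll": -0.6, "grip": 0}
    - {"tx": 0, "ty": 0, "tz": 0, "roll": 0, "grip": 0}
    - {"tx": 0, "ty": 0, "tz": -10, "roll": 0, "grip": 0}
    - {"tx": 0, "ty": 0, "tz": -10, "roll": 0, "grip": 0}
    - {"tx": 0, "ty": 0, "tz": -10, "roll": 0, "grip": 0}
    - {"tx": 0, "ty": 0, "tz": 0, "roll": 0, "grip": 0}
    - {"tx": 0, "ty": 0, "tz": 0, "roll": 0, "grip": 0}
    - {"tx": 0, "ty": 0, "tz": 0, "roll": 0, "grip": 0}

```text
t: 3.4
tool_pos: [452.4, -127.9, 50.9]
orientation: [0.998, -0.068, 0.0, -0.0]
wrist_force: [-0.3, -0.4, 0.8]
opening: 93.0
```

Call:
move_arm:
  moves:
    - {"tx": 0, "ty": -2, "tz": -10, "roll": 0, "grip": 0}
    - {"tx": 0, "ty": 0, "tz": -8, "roll": 0, "grip": 0}
    - {"tx": 0, "ty": 0, "tz": 0, "roll": 0, "grip": 0}
    - {"tx": 0, "ty": 0, "tz": 0, "roll": 0, "grip": 255}
    - {"tx": 0, "ty": 0, "tz": 0, "roll": 0, "grip": 255}
    - {"tx": 0, "ty": 0, "tz": 0, "roll": 0, "grip": 255}
    - {"tx": 0, "ty": 0, "tz": 0, "roll": 0, "grip": 255}
    - {"tx": 0, "ty": 0, "tz": 0, "roll": 0, "grip": 255}

```text
t: 4.2
tool_pos: [452.9, -130.2, 32.0]
orientation: [0.998, -0.067, 0.001, -0.0]
wrist_force: [-0.0, -0.7, -0.7]
opening: 57.5
```

Call:
move_arm:
  moves:
    - {"tx": 0, "ty": 0, "tz": 0, "roll": 0, "grip": 255}
    - {"tx": 0, "ty": 0, "tz": 0, "roll": 0, "grip": 255}
    - {"tx": 0, "ty": 0, "tz": 0, "roll": 0, "grip": 255}
    - {"tx": 0, "ty": 0, "tz": 0, "roll": 0, "grip": 255}
    - {"tx": 0, "ty": 0, "tz": 0, "roll": 0, "grip": 255}
    - {"tx": 0, "ty": 0, "tz": 10, "roll": 0, "grip": 255}
    - {"tx": 0, "ty": 0, "tz": 20, "roll": 0, "grip": 255}
    - {"tx": 0, "ty": 0, "tz": 20, "roll": 0, "grip": 255}

```text
t: 5.0
tool_pos: [451.2, -129.5, 82.5]
orientation: [0.998, -0.067, -0.002, -0.001]
wrist_force: [0.4, -0.4, -1.1]
opening: 33.6
```

Call:
move_arm:
  moves:
    - {"tx": 14, "ty": 6, "tz": 10, "roll": 0, "grip": 255}
    - {"tx": 28, "ty": 12, "tz": 5, "roll": 0, "grip": 255}
    - {"tx": 30, "ty": 12, "tz": 0, "roll": 0, "grip": 255}
    - {"tx": 30, "ty": 12, "tz": 0, "roll": 0, "grip": 255}
    - {"tx": 20, "ty": 9, "tz": 0, "roll": 0, "grip": 255}
    - {"tx": 10, "ty": 4, "tz": 0, "roll": 0, "grip": 255}
    - {"tx": 4, "ty": 2, "tz": 0, "roll": 0, "grip": 255}
    - {"tx": 0, "ty": 0, "tz": 0, "roll": 0, "grip": 255}

```text
t: 5.8
tool_pos: [592.5, -70.0, 106.3]
orientation: [0.998, -0.068, 0.001, -0.0]
wrist_force: [-1.2, 0.1, -2.0]
opening: 33.3
```

Call:
move_arm:
  moves:
    - {"tx": 0, "ty": -0.5, "tz": -12, "roll": 0, "grip": 255}
    - {"tx": 0, "ty": 0, "tz": -18, "roll": 0, "grip": 255}
    - {"tx": 0, "ty": 0, "tz": -15, "roll": 0, "grip": 255}
    - {"tx": 0, "ty": 0, "tz": -10, "roll": 0, "grip": 255}
    - {"tx": 0, "ty": 0, "tz": -5, "roll": 0, "grip": 255}
    - {"tx": 0, "ty": 0, "tz": -2, "roll": 0, "grip": 255}
    - {"tx": 0, "ty": 0, "tz": 0, "roll": 0, "grip": 255}
    - {"tx": 0, "ty": 0, "tz": 0, "roll": 0, "grip": 255}

```text
t: 6.6
tool_pos: [588.9, -72.4, 40.6]
orientation: [0.998, -0.069, 0.0, -0.0]
wrist_force: [-0.6, -0.1, -1.6]
opening: 33.4
```

Run:
```python
from h import *
b,_=grab_frame("scene")
cv2.imwrite("pics/red2.png",cv2.resize(b[120:320,160:400],None,fx=3,fy=3))
```

```text
(no output)
```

View pics/red2.png

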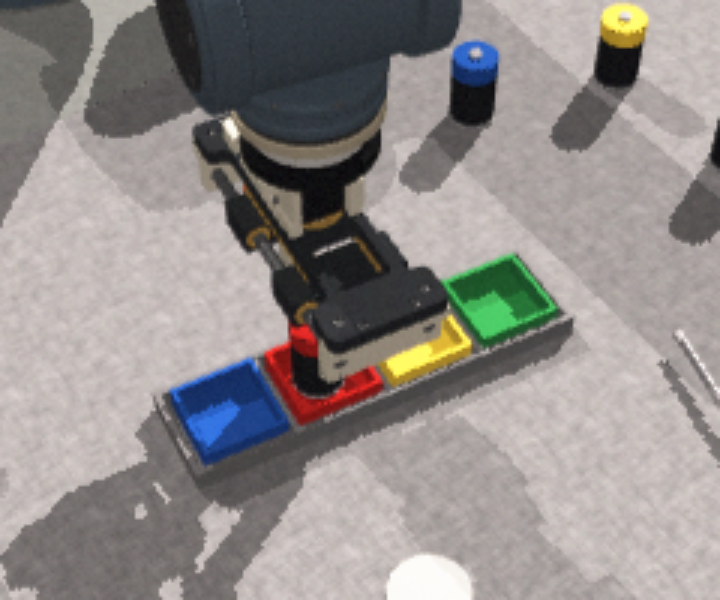

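The red cell is inside the red pocket (about (318,370)), just above the floor. I'll lower it slightly and release.

Call:
move_arm:
  moves:
    - {"tx": 2, "ty": 1, "tz": -1, "roll": 0, "grip": 255}
    - {"tx": 0, "ty": 0, "tz": -1, "roll": 0, "grip": 255}
    - {"tx": 0, "ty": 0, "tz": 0, "roll": 0, "grip": 255}
    - {"tx": 0, "ty": 0, "tz": 0, "roll": 0, "grip": 0}
    - {"tx": 0, "ty": 0, "tz": 0, "roll": 0, "grip": 0}
    - {"tx": 0, "ty": 0, "tz": 0, "roll": 0, "grip": 0}
    - {"tx": 0, "ty": 0, "tz": 0, "roll": 0, "grip": 0}
    - {"tx": 0, "ty": 0, "tz": 0, "roll": 0, "grip": 0}

```text
t: 7.45
tool_pos: [592.3, -71.4, 40.3]
orientation: [0.998, -0.069, 0.002, -0.0]
wrist_force: [-0.3, -1.1, -0.7]
opening: 68.7
```

Call:
move_arm:
  moves:
    - {"tx": 0, "ty": 0, "tz": 10, "roll": 0, "grip": 0}
    - {"tx": 0, "ty": 0, "tz": 25, "roll": 0, "grip": 0}
    - {"tx": 0, "ty": 0, "tz": 30, "roll": 0, "grip": 0}
    - {"tx": -4, "ty": 12, "tz": 20, "roll": 0, "grip": 0}
    - {"tx": -8, "ty": 24, "tz": 5, "roll": 0, "grip": 0}
    - {"tx": -13, "ty": 40, "tz": 0, "roll": 0, "grip": 0}
    - {"tx": -15, "ty": 45, "tz": 0, "roll": 0, "grip": 0}
    - {"tx": -15, "ty": 45, "tz": 0, "roll": 0, "grip": 0}

```text
t: 8.25
tool_pos: [537.3, 94.8, 139.5]
orientation: [0.997, -0.073, 0.005, -0.0]
wrist_force: [1.4, 0.2, -0.3]
opening: 93.0
```

Call:
move_arm:
  moves:
    - {"tx": -15, "ty": 45, "tz": 0, "roll": 0, "grip": 0}
    - {"tx": -15, "ty": 45, "tz": 0, "roll": 0, "grip": 0}
    - {"tx": -15, "ty": 40, "tz": -10, "roll": 0, "grip": 0}
    - {"tx": -10, "ty": 28, "tz": -15, "roll": 0, "grip": 0}
    - {"tx": -6, "ty": 14, "tz": -12, "roll": 0, "grip": 0}
    - {"tx": -3, "ty": 6, "tz": -8, "roll": 0, "grip": 0}
    - {"tx": 0, "ty": 2, "tz": -3, "roll": 0, "grip": 0}
    - {"tx": 0, "ty": 0, "tz": 0, "roll": 0, "grip": 0}

```text
t: 9.05
tool_pos: [469.3, 286.5, 96.9]
orientation: [0.997, -0.07, 0.009, -0.002]
wrist_force: [-1.1, -0.3, 0.5]
opening: 93.0
```

Call:
move_arm:
  moves:
    - {"tx": 2, "ty": 2, "tz": -10, "roll": 0, "grip": 0}
    - {"tx": 0.5, "ty": 0.5, "tz": -12, "roll": 0, "grip": 0}
    - {"tx": 0, "ty": 0, "tz": -12, "roll": 0, "grip": 0}
    - {"tx": 0, "ty": 0, "tz": -8, "roll": 0, "grip": 0}
    - {"tx": 0, "ty": 0, "tz": -4, "roll": 0, "grip": 0}
    - {"tx": 0, "ty": 0, "tz": -2, "roll": 0, "grip": 0}
    - {"tx": 0, "ty": 0, "tz": 0, "roll": 0, "grip": 0}
    - {"tx": 0, "ty": 0, "tz": 0, "roll": 0, "grip": 0}

```text
t: 9.85
tool_pos: [473.8, 286.6, 45.2]
orientation: [0.997, -0.072, 0.009, -0.002]
wrist_force: [0.3, 0.6, 0.8]
opening: 93.4
```

Call:
move_arm:
  moves:
    - {"tx": -1, "ty": 2.5, "tz": -8, "roll": 0, "grip": 0}
    - {"tx": 0, "ty": 0, "tz": -4, "roll": 0, "grip": 40}
    - {"tx": 0, "ty": 0, "tz": -1, "roll": 0, "grip": 80}
    - {"tx": 0, "ty": 0, "tz": 0, "roll": 0, "grip": 255}
    - {"tx": 0, "ty": 0, "tz": 0, "roll": 0, "grip": 255}
    - {"tx": 0, "ty": 0, "tz": 0, "roll": 0, "grip": 255}
    - {"tx": 0, "ty": 0, "tz": 0, "roll": 0, "grip": 255}
    - {"tx": 0, "ty": 0, "tz": 0, "roll": 0, "grip": 255}

```text
t: 10.65
tool_pos: [473.1, 289.8, 32.0]
orientation: [0.997, -0.072, 0.01, -0.003]
wrist_force: [-0.1, -1.2, -0.6]
opening: 41.6
```

Call:
move_arm:
  moves:
    - {"tx": 0, "ty": 0, "tz": 0, "roll": 0, "grip": 255}
    - {"tx": 0, "ty": 0, "tz": 0, "roll": 0, "grip": 255}
    - {"tx": 0, "ty": 0, "tz": 0, "roll": 0, "grip": 255}
    - {"tx": 0, "ty": 0, "tz": 0, "roll": 0, "grip": 255}
    - {"tx": 0, "ty": 0, "tz": 10, "roll": 0, "grip": 255}
    - {"tx": 0, "ty": 0, "tz": 20, "roll": 0, "grip": 255}
    - {"tx": 0, "ty": 0, "tz": 30, "roll": 0, "grip": 255}
    - {"tx": 0, "ty": 0, "tz": 30, "roll": 0, "grip": 255}

```text
t: 11.45
tool_pos: [470.4, 288.3, 122.5]
orientation: [0.997, -0.072, 0.006, -0.0]
wrist_force: [0.6, -0.5, -1.7]
opening: 33.4
```

Call:
move_arm:
  moves:
    - {"tx": 6, "ty": -14, "tz": 12, "roll": 0, "grip": 255}
    - {"tx": 12, "ty": -28, "tz": 5, "roll": 0, "grip": 255}
    - {"tx": 19, "ty": -42, "tz": 0, "roll": 0, "grip": 255}
    - {"tx": 20, "ty": -45, "tz": 0, "roll": 0, "grip": 255}
    - {"tx": 20, "ty": -45, "tz": 0, "roll": 0, "grip": 255}
    - {"tx": 18, "ty": -42, "tz": 0, "roll": 0, "grip": 255}
    - {"tx": 12, "ty": -28, "tz": 0, "roll": 0, "grip": 255}
    - {"tx": 7, "ty": -16, "tz": 0, "roll": 0, "grip": 255}

```text
t: 12.25
tool_pos: [587.4, 14.8, 144.6]
orientation: [0.998, -0.07, 0.009, -0.001]
wrist_force: [0.6, 0.4, -1.6]
opening: 33.2
```

Call:
move_arm:
  moves:
    - {"tx": 6, "ty": -10, "tz": 0, "roll": 0, "grip": 255}
    - {"tx": 4, "ty": -4, "tz": -5, "roll": 0, "grip": 255}
    - {"tx": 2, "ty": -2, "tz": -12, "roll": 0, "grip": 255}
    - {"tx": 0, "ty": 0, "tz": -20, "roll": 0, "grip": 255}
    - {"tx": 0, "ty": 0, "tz": -20, "roll": 0, "grip": 255}
    - {"tx": 0, "ty": 0, "tz": -12, "roll": 0, "grip": 255}
    - {"tx": 0, "ty": 0, "tz": -5, "roll": 0, "grip": 255}
    - {"tx": 0, "ty": 0, "tz": 0, "roll": 0, "grip": 255}

```text
t: 13.05
tool_pos: [598.0, -2.3, 63.4]
orientation: [0.998, -0.07, 0.007, -0.001]
wrist_force: [-0.1, -1.2, -1.1]
opening: 33.2
```

Call:
move_arm:
  moves:
    - {"tx": 2, "ty": -3, "tz": 0, "roll": 0, "grip": 255}
    - {"tx": 0.5, "ty": -0.5, "tz": -8, "roll": 0, "grip": 255}
    - {"tx": 0, "ty": 0, "tz": -8, "roll": 0, "grip": 255}
    - {"tx": 0, "ty": 0, "tz": -4, "roll": 0, "grip": 255}
    - {"tx": 0, "ty": 0, "tz": -2, "roll": 0, "grip": 255}
    - {"tx": 0, "ty": 0, "tz": -1, "roll": 0, "grip": 255}
    - {"tx": 0, "ty": 0, "tz": 0, "roll": 0, "grip": 255}
    - {"tx": 0, "ty": 0, "tz": 0, "roll": 0, "grip": 255}

```text
t: 13.85
tool_pos: [602.0, -5.9, 40.4]
orientation: [0.998, -0.069, 0.009, -0.001]
wrist_force: [0.4, 0.4, -2.0]
opening: 33.9
```

Call:
move_arm:
  moves:
    - {"tx": -0.5, "ty": 0, "tz": -1, "roll": 0, "grip": 255}
    - {"tx": 0, "ty": 0, "tz": -0.5, "roll": 0, "grip": 255}
    - {"tx": 0, "ty": 0, "tz": 0, "roll": 0, "grip": 255}
    - {"tx": 0, "ty": 0, "tz": 0, "roll": 0, "grip": 0}
    - {"tx": 0, "ty": 0, "tz": 0, "roll": 0, "grip": 0}
    - {"tx": 0, "ty": 0, "tz": 0, "roll": 0, "grip": 0}
    - {"tx": 0, "ty": 0, "tz": 0, "roll": 0, "grip": 0}
    - {"tx": 0, "ty": 0, "tz": 0, "roll": 0, "grip": 0}

```text
t: 14.65
tool_pos: [602.3, -5.9, 40.0]
orientation: [0.998, -0.069, 0.01, -0.001]
wrist_force: [0.4, -0.0, -0.1]
opening: 69.0
```

Call:
move_arm:
  moves:
    - {"tx": 0, "ty": 0, "tz": 10, "roll": 0, "grip": 0}
    - {"tx": 0, "ty": 0, "tz": 25, "roll": 0, "grip": 0}
    - {"tx": 0, "ty": 0, "tz": 30, "roll": 0, "grip": 0}
    - {"tx": 0, "ty": -12, "tz": 20, "roll": 0, "grip": 0}
    - {"tx": -2, "ty": -24, "tz": 5, "roll": 0, "grip": 0}
    - {"tx": -4, "ty": -40, "tz": 0, "roll": 0, "grip": 0}
    - {"tx": -4, "ty": -45, "tz": 0, "roll": 0, "grip": 0}
    - {"tx": -4, "ty": -45, "tz": 0, "roll": 0, "grip": 0}

```text
t: 15.45
tool_pos: [588.4, -172.3, 139.9]
orientation: [0.998, -0.065, 0.012, -0.001]
wrist_force: [1.2, 0.9, -0.7]
opening: 92.9
```

Call:
move_arm:
  moves:
    - {"tx": -4, "ty": -42, "tz": 0, "roll": 0, "grip": 0}
    - {"tx": -3, "ty": -36, "tz": -5, "roll": 0, "grip": 0}
    - {"tx": -3, "ty": -26, "tz": -12, "roll": 0, "grip": 0}
    - {"tx": -2, "ty": -16, "tz": -15, "roll": 0, "grip": 0}
    - {"tx": 0, "ty": -10, "tz": -12, "roll": 0, "grip": 0}
    - {"tx": 0, "ty": -4, "tz": -5, "roll": 0, "grip": 0}
    - {"tx": 0, "ty": -1, "tz": 0, "roll": 0, "grip": 0}
    - {"tx": 0, "ty": 0, "tz": 0, "roll": 0, "grip": 0}

```text
t: 16.25
tool_pos: [575.5, -316.2, 92.8]
orientation: [0.998, -0.067, 0.014, -0.0]
wrist_force: [0.5, 0.6, 0.3]
opening: 92.8
```

Run:
```python
from h import *
b,_=grab_frame("scene")
cv2.imwrite("pics/g1.png",cv2.resize(b[170:370,90:390],None,fx=2.6,fy=2.6))
```

```text
(no output)
```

View pics/g1.png

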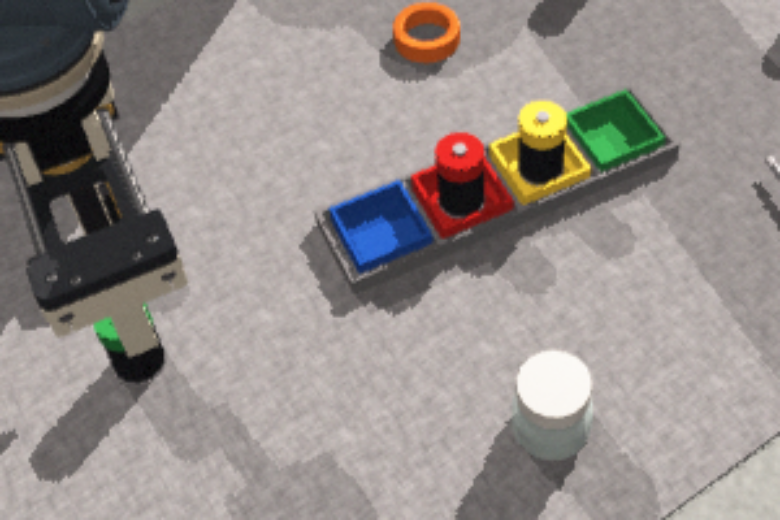

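Red (460,175) and yellow (542,140) both stand upright in their pockets; the gripper is over the green cell (130,345).

Call:
move_arm:
  moves:
    - {"tx": -1, "ty": -3, "tz": -10, "roll": 0, "grip": 0}
    - {"tx": -0.5, "ty": -0.5, "tz": -14, "roll": 0, "grip": 0}
    - {"tx": 0, "ty": 0, "tz": -14, "roll": 0, "grip": 0}
    - {"tx": 0, "ty": 0, "tz": -8, "roll": 0, "grip": 0}
    - {"tx": 0, "ty": 0, "tz": -4, "roll": 0, "grip": 0}
    - {"tx": 0, "ty": 0, "tz": -2, "roll": 0, "grip": 0}
    - {"tx": 0, "ty": 0, "tz": 0, "roll": 0, "grip": 0}
    - {"tx": 0, "ty": 0, "tz": 0, "roll": 0, "grip": 0}

```text
t: 17.1
tool_pos: [574.5, -317.8, 36.5]
orientation: [0.998, -0.066, 0.014, -0.0]
wrist_force: [-1.0, -0.7, 0.4]
opening: 92.7
```

Call:
move_arm:
  moves:
    - {"tx": 0, "ty": -2, "tz": -3, "roll": 0, "grip": 0}
    - {"tx": 0, "ty": 0, "tz": -1, "roll": 0, "grip": 40}
    - {"tx": 0, "ty": 0, "tz": 0, "roll": 0, "grip": 80}
    - {"tx": 0, "ty": 0, "tz": 0, "roll": 0, "grip": 255}
    - {"tx": 0, "ty": 0, "tz": 0, "roll": 0, "grip": 255}
    - {"tx": 0, "ty": 0, "tz": 0, "roll": 0, "grip": 255}
    - {"tx": 0, "ty": 0, "tz": 0, "roll": 0, "grip": 255}
    - {"tx": 0, "ty": 0, "tz": 0, "roll": 0, "grip": 255}

```text
t: 17.9
tool_pos: [575.1, -320.5, 33.6]
orientation: [0.998, -0.066, 0.015, 0.0]
wrist_force: [-0.1, 0.1, -0.3]
opening: 41.7
```

Call:
move_arm:
  moves:
    - {"tx": 0, "ty": 0, "tz": 0, "roll": 0, "grip": 255}
    - {"tx": 0, "ty": 0, "tz": 0, "roll": 0, "grip": 255}
    - {"tx": 0, "ty": 0, "tz": 0, "roll": 0, "grip": 255}
    - {"tx": 0, "ty": 0, "tz": 0, "roll": 0, "grip": 255}
    - {"tx": 0, "ty": 0, "tz": 10, "roll": 0, "grip": 255}
    - {"tx": 0, "ty": 0, "tz": 25, "roll": 0, "grip": 255}
    - {"tx": 0, "ty": 0, "tz": 40, "roll": 0, "grip": 255}
    - {"tx": 0, "ty": 0, "tz": 40, "roll": 0, "grip": 255}

```text
t: 18.7
tool_pos: [571.7, -318.2, 147.3]
orientation: [0.998, -0.066, 0.01, -0.003]
wrist_force: [-0.1, 0.3, -1.2]
opening: 34.1
```

Call:
move_arm:
  moves:
    - {"tx": 1, "ty": 14, "tz": 10, "roll": 0, "grip": 255}
    - {"tx": 3, "ty": 28, "tz": 3, "roll": 0, "grip": 255}
    - {"tx": 4, "ty": 42, "tz": 0, "roll": 0, "grip": 255}
    - {"tx": 5, "ty": 46, "tz": 0, "roll": 0, "grip": 255}
    - {"tx": 5, "ty": 46, "tz": 0, "roll": 0, "grip": 255}
    - {"tx": 5, "ty": 46, "tz": 0, "roll": 0, "grip": 255}
    - {"tx": 5, "ty": 46, "tz": 0, "roll": 0, "grip": 255}
    - {"tx": 4, "ty": 40, "tz": 0, "roll": 0, "grip": 255}

```text
t: 19.5
tool_pos: [602.5, -0.9, 166.2]
orientation: [0.997, -0.069, 0.014, -0.001]
wrist_force: [0.6, -0.0, -0.8]
opening: 33.3
```

Call:
move_arm:
  moves:
    - {"tx": 3, "ty": 26, "tz": 0, "roll": 0, "grip": 255}
    - {"tx": 2, "ty": 12, "tz": 0, "roll": 0, "grip": 255}
    - {"tx": 1, "ty": 6, "tz": 0, "roll": 0, "grip": 255}
    - {"tx": 0, "ty": 3, "tz": -10, "roll": 0, "grip": 255}
    - {"tx": 0, "ty": 0, "tz": -20, "roll": 0, "grip": 255}
    - {"tx": 0, "ty": 0, "tz": -15, "roll": 0, "grip": 255}
    - {"tx": 0, "ty": 0, "tz": -8, "roll": 0, "grip": 255}
    - {"tx": 0, "ty": 0, "tz": 0, "roll": 0, "grip": 255}

```text
t: 20.3
tool_pos: [605.9, 49.6, 107.5]
orientation: [0.998, -0.068, 0.012, -0.001]
wrist_force: [-0.7, -0.7, -1.4]
opening: 33.7
```

Call:
move_arm:
  moves:
    - {"tx": 2.5, "ty": 5, "tz": 0, "roll": 0, "grip": 255}
    - {"tx": 1, "ty": 2, "tz": -4, "roll": 0, "grip": 255}
    - {"tx": 0, "ty": 0, "tz": -12, "roll": 0, "grip": 255}
    - {"tx": 0, "ty": 0, "tz": -16, "roll": 0, "grip": 255}
    - {"tx": 0, "ty": 0, "tz": -10, "roll": 0, "grip": 255}
    - {"tx": 0, "ty": 0, "tz": -4, "roll": 0, "grip": 255}
    - {"tx": 0, "ty": 0, "tz": 0, "roll": 0, "grip": 255}
    - {"tx": 0, "ty": 0, "tz": 0, "roll": 0, "grip": 255}

```text
t: 21.1
tool_pos: [610.9, 56.4, 59.8]
orientation: [0.998, -0.069, 0.013, -0.001]
wrist_force: [-1.0, 0.2, -1.0]
opening: 33.8
```

Call:
move_arm:
  moves:
    - {"tx": -1, "ty": 1, "tz": -6, "roll": 0, "grip": 255}
    - {"tx": 0, "ty": 0, "tz": -6, "roll": 0, "grip": 255}
    - {"tx": 0, "ty": 0, "tz": -3, "roll": 0, "grip": 255}
    - {"tx": 0, "ty": 0, "tz": -1, "roll": 0, "grip": 255}
    - {"tx": 0, "ty": 0, "tz": -0.5, "roll": 0, "grip": 255}
    - {"tx": 0, "ty": 0, "tz": 0, "roll": 0, "grip": 255}
    - {"tx": 0, "ty": 0, "tz": 0, "roll": 0, "grip": 255}
    - {"tx": 0, "ty": 0, "tz": 0, "roll": 0, "grip": 255}

```text
t: 21.9
tool_pos: [610.6, 57.5, 43.3]
orientation: [0.998, -0.069, 0.015, -0.001]
wrist_force: [0.1, 0.1, -0.6]
opening: 33.4
```

Call:
move_arm:
  moves:
    - {"tx": -0.5, "ty": 0, "tz": -1.5, "roll": 0, "grip": 255}
    - {"tx": 0, "ty": 0, "tz": -0.5, "roll": 0, "grip": 255}
    - {"tx": 0, "ty": 0, "tz": 0, "roll": 0, "grip": 255}
    - {"tx": 0, "ty": 0, "tz": 0, "roll": 0, "grip": 0}
    - {"tx": 0, "ty": 0, "tz": 0, "roll": 0, "grip": 0}
    - {"tx": 0, "ty": 0, "tz": 0, "roll": 0, "grip": 0}
    - {"tx": 0, "ty": 0, "tz": 0, "roll": 0, "grip": 0}
    - {"tx": 0, "ty": 0, "tz": 0, "roll": 0, "grip": 0}

```text
t: 22.7
tool_pos: [610.7, 57.5, 41.9]
orientation: [0.997, -0.069, 0.015, -0.001]
wrist_force: [-1.2, 0.3, 0.7]
opening: 69.2
```

Call:
move_arm:
  moves:
    - {"tx": 0, "ty": 0, "tz": 10, "roll": 0, "grip": 0}
    - {"tx": 0, "ty": 0, "tz": 25, "roll": 0, "grip": 0}
    - {"tx": 0, "ty": 0, "tz": 30, "roll": 0, "grip": 0}
    - {"tx": -10, "ty": 7, "tz": 20, "roll": 0, "grip": 0}
    - {"tx": -25, "ty": 16, "tz": 3, "roll": 0, "grip": 0}
    - {"tx": -35, "ty": 23, "tz": 0, "roll": 0, "grip": 0}
    - {"tx": -35, "ty": 23, "tz": 0, "roll": 0, "grip": 0}
    - {"tx": -25, "ty": 16, "tz": 0, "roll": 0, "grip": 0}

```text
t: 23.5
tool_pos: [479.2, 142.9, 138.6]
orientation: [0.997, -0.071, 0.019, -0.001]
wrist_force: [0.7, 0.2, -0.2]
opening: 92.7
```

Call:
move_arm:
  moves:
    - {"tx": -17, "ty": 11, "tz": 0, "roll": 0, "grip": 0}
    - {"tx": -8, "ty": 6, "tz": -6, "roll": 0, "grip": 0}
    - {"tx": -4, "ty": 3, "tz": -12, "roll": 0, "grip": 0}
    - {"tx": -2, "ty": 1, "tz": -12, "roll": 0, "grip": 0}
    - {"tx": 0, "ty": 0, "tz": -8, "roll": 0, "grip": 0}
    - {"tx": 0, "ty": 0, "tz": -3, "roll": 0, "grip": 0}
    - {"tx": 0, "ty": 0, "tz": 0, "roll": 0, "grip": 0}
    - {"tx": 0, "ty": 0, "tz": 0, "roll": 0, "grip": 0}

```text
t: 24.3
tool_pos: [447.1, 166.1, 99.1]
orientation: [0.997, -0.07, 0.021, -0.002]
wrist_force: [-0.1, 0.1, 0.7]
opening: 93.0
```

Call:
move_arm:
  moves:
    - {"tx": -5, "ty": 3, "tz": 0, "roll": 0, "grip": 0}
    - {"tx": -1, "ty": 1, "tz": -6, "roll": 0, "grip": 0}
    - {"tx": 0, "ty": 0, "tz": -14, "roll": 0, "grip": 0}
    - {"tx": 0, "ty": 0, "tz": -14, "roll": 0, "grip": 0}
    - {"tx": 0, "ty": 0, "tz": -8, "roll": 0, "grip": 0}
    - {"tx": 0, "ty": 0, "tz": -4, "roll": 0, "grip": 0}
    - {"tx": 0, "ty": 0, "tz": 0, "roll": 0, "grip": 0}
    - {"tx": 0, "ty": 0, "tz": 0, "roll": 0, "grip": 0}

```text
t: 25.1
tool_pos: [441.4, 170.9, 52.2]
orientation: [0.997, -0.07, 0.023, -0.003]
wrist_force: [0.1, 0.5, -1.5]
opening: 92.9
```

Call:
move_arm:
  moves:
    - {"tx": 0, "ty": -0.5, "tz": -8, "roll": 0, "grip": 0}
    - {"tx": 0, "ty": 0, "tz": -7, "roll": 0, "grip": 0}
    - {"tx": 0, "ty": 0, "tz": -3, "roll": 0, "grip": 40}
    - {"tx": 0, "ty": 0, "tz": -1, "roll": 0, "grip": 80}
    - {"tx": 0, "ty": 0, "tz": 0, "roll": 0, "grip": 255}
    - {"tx": 0, "ty": 0, "tz": 0, "roll": 0, "grip": 255}
    - {"tx": 0, "ty": 0, "tz": 0, "roll": 0, "grip": 255}
    - {"tx": 0, "ty": 0, "tz": 0, "roll": 0, "grip": 255}

```text
t: 25.9
tool_pos: [442.1, 170.5, 32.6]
orientation: [0.997, -0.07, 0.024, -0.003]
wrist_force: [-1.9, 0.6, 0.7]
opening: 49.4
```

Call:
move_arm:
  moves:
    - {"tx": 0, "ty": 0, "tz": 0, "roll": 0, "grip": 255}
    - {"tx": 0, "ty": 0, "tz": 0, "roll": 0, "grip": 255}
    - {"tx": 0, "ty": 0, "tz": 0, "roll": 0, "grip": 255}
    - {"tx": 0, "ty": 0, "tz": 0, "roll": 0, "grip": 255}
    - {"tx": 0, "ty": 0, "tz": 0, "roll": 0, "grip": 255}
    - {"tx": 0, "ty": 0, "tz": 10, "roll": 0, "grip": 255}
    - {"tx": 0, "ty": 0, "tz": 25, "roll": 0, "grip": 255}
    - {"tx": 0, "ty": 0, "tz": 40, "roll": 0, "grip": 255}

```text
t: 26.7
tool_pos: [439.0, 169.7, 107.0]
orientation: [0.997, -0.07, 0.019, -0.002]
wrist_force: [0.2, 0.2, -0.6]
opening: 33.4
```

Call:
move_arm:
  moves:
    - {"tx": 6, "ty": -13, "tz": 20, "roll": 0, "grip": 255}
    - {"tx": 12, "ty": -26, "tz": 10, "roll": 0, "grip": 255}
    - {"tx": 19, "ty": -42, "tz": 3, "roll": 0, "grip": 255}
    - {"tx": 21, "ty": -45, "tz": 0, "roll": 0, "grip": 255}
    - {"tx": 21, "ty": -45, "tz": 0, "roll": 0, "grip": 255}
    - {"tx": 20, "ty": -42, "tz": 0, "roll": 0, "grip": 255}
    - {"tx": 14, "ty": -30, "tz": 0, "roll": 0, "grip": 255}
    - {"tx": 8, "ty": -17, "tz": 0, "roll": 0, "grip": 255}

```text
t: 27.5
tool_pos: [564.5, -98.4, 152.9]
orientation: [0.997, -0.067, 0.026, -0.003]
wrist_force: [0.0, 0.7, -1.3]
opening: 33.6
```

Call:
move_arm:
  moves:
    - {"tx": 9, "ty": -20, "tz": 0, "roll": 0, "grip": 255}
    - {"tx": 5, "ty": -10, "tz": 0, "roll": 0, "grip": 255}
    - {"tx": 2, "ty": -4, "tz": 0, "roll": 0, "grip": 255}
    - {"tx": 0, "ty": -1, "tz": -10, "roll": 0, "grip": 255}
    - {"tx": 0, "ty": 0, "tz": -20, "roll": 0, "grip": 255}
    - {"tx": 0, "ty": 0, "tz": -15, "roll": 0, "grip": 255}
    - {"tx": 0, "ty": 0, "tz": -6, "roll": 0, "grip": 255}
    - {"tx": 0, "ty": 0, "tz": 0, "roll": 0, "grip": 255}

```text
t: 28.3
tool_pos: [579.7, -133.5, 100.2]
orientation: [0.997, -0.067, 0.026, -0.003]
wrist_force: [-0.2, 0.8, -0.4]
opening: 33.8
```

Call:
move_arm:
  moves:
    - {"tx": 1.5, "ty": -1.2, "tz": 0, "roll": 0, "grip": 255}
    - {"tx": 0.5, "ty": 0, "tz": -6, "roll": 0, "grip": 255}
    - {"tx": 0, "ty": 0, "tz": -12, "roll": 0, "grip": 255}
    - {"tx": 0, "ty": 0, "tz": -12, "roll": 0, "grip": 255}
    - {"tx": 0, "ty": 0, "tz": -8, "roll": 0, "grip": 255}
    - {"tx": 0, "ty": 0, "tz": -4, "roll": 0, "grip": 255}
    - {"tx": 0, "ty": 0, "tz": 0, "roll": 0, "grip": 255}
    - {"tx": 0, "ty": 0, "tz": 0, "roll": 0, "grip": 255}

```text
t: 29.1
tool_pos: [582.1, -134.0, 55.4]
orientation: [0.997, -0.067, 0.026, -0.003]
wrist_force: [0.6, -0.6, -0.5]
opening: 33.8
```

Call:
move_arm:
  moves:
    - {"tx": 0, "ty": -1, "tz": -5, "roll": 0, "grip": 255}
    - {"tx": 0, "ty": 0, "tz": -5, "roll": 0, "grip": 255}
    - {"tx": 0, "ty": 0, "tz": -2, "roll": 0, "grip": 255}
    - {"tx": 0, "ty": 0, "tz": -1, "roll": 0, "grip": 255}
    - {"tx": 0, "ty": 0, "tz": 0, "roll": 0, "grip": 255}
    - {"tx": 0, "ty": 0, "tz": 0, "roll": 0, "grip": 255}
    - {"tx": 0, "ty": 0, "tz": 0, "roll": 0, "grip": 255}
    - {"tx": 0, "ty": 0, "tz": 0, "roll": 0, "grip": 255}

```text
t: 29.9
tool_pos: [582.7, -135.4, 42.4]
orientation: [0.997, -0.067, 0.027, -0.003]
wrist_force: [-0.3, -0.4, -1.0]
opening: 33.6
```

Call:
move_arm:
  moves:
    - {"tx": 0, "ty": 0, "tz": -1.5, "roll": 0, "grip": 255}
    - {"tx": 0, "ty": 0, "tz": -1, "roll": 0, "grip": 255}
    - {"tx": 0, "ty": 0, "tz": 0, "roll": 0, "grip": 255}
    - {"tx": 0, "ty": 0, "tz": 0, "roll": 0, "grip": 0}
    - {"tx": 0, "ty": 0, "tz": 0, "roll": 0, "grip": 0}
    - {"tx": 0, "ty": 0, "tz": 0, "roll": 0, "grip": 0}
    - {"tx": 0, "ty": 0, "tz": 0, "roll": 0, "grip": 0}
    - {"tx": 0, "ty": 0, "tz": 0, "roll": 0, "grip": 0}

```text
t: 30.7
tool_pos: [583.2, -135.6, 40.3]
orientation: [0.997, -0.067, 0.028, -0.002]
wrist_force: [0.6, -0.7, -0.2]
opening: 69.2
```

Call:
move_arm:
  moves:
    - {"tx": 0, "ty": 0, "tz": 10, "roll": 0, "grip": 0}
    - {"tx": 0, "ty": 0, "tz": 25, "roll": 0, "grip": 0}
    - {"tx": 0, "ty": 0, "tz": 35, "roll": 0, "grip": 0}
    - {"tx": 0, "ty": 0, "tz": 35, "roll": 0, "grip": 0}
    - {"tx": -25, "ty": 0, "tz": 20, "roll": 0, "grip": 0}
    - {"tx": -40, "ty": 0, "tz": 5, "roll": 0, "grip": 0}
    - {"tx": -40, "ty": 0, "tz": 0, "roll": 0, "grip": 0}
    - {"tx": -40, "ty": 0, "tz": 0, "roll": 0, "grip": 0}

```text
t: 31.5
tool_pos: [436.6, -135.3, 179.9]
orientation: [0.997, -0.066, 0.031, -0.001]
wrist_force: [0.2, 0.0, -0.1]
opening: 92.5
```

Call:
move_arm:
  moves:
    - {"tx": -30, "ty": 0, "tz": 0, "roll": 0, "grip": 0}
    - {"tx": -15, "ty": 0, "tz": 0, "roll": 0, "grip": 0}
    - {"tx": -7, "ty": 0, "tz": 0, "roll": 0, "grip": 0}
    - {"tx": 0, "ty": 0, "tz": 0, "roll": 0, "grip": 0}
    - {"tx": 0, "ty": 0, "tz": 0, "roll": 0, "grip": 0}
    - {"tx": 0, "ty": 0, "tz": 0, "roll": 0, "grip": 0}
    - {"tx": 0, "ty": 0, "tz": 0, "roll": 0, "grip": 0}
    - {"tx": 0, "ty": 0, "tz": 0, "roll": 0, "grip": 0}

```text
t: 32.3
tool_pos: [381.7, -135.2, 183.1]
orientation: [0.997, -0.066, 0.033, -0.0]
wrist_force: [0.0, 0.4, 0.4]
opening: 92.9
```

Run:
```python
from h import *
b,_=grab_frame("scene");a,d=grab_frame("top");W=world("top",d)
pk={'green':(609.7,57.9),'yellow':(600.7,-6.5),'red':(591.7,-70.9),'blue':(582.6,-135.3),'white':(594.6,295.2),'black':(461.7,-289.7)}
for c,(x,y) in pk.items():
    P=W[(abs(W[...,0]-x)<30)&(abs(W[...,1]-y)<30)&(W[...,2]>55)&(W[...,2]<80)]
    print(c,len(P),P.mean(0).round(1) if len(P) else '',np.median(P[:,2]) if len(P) else '')
o=np.zeros((420,785,3),np.uint8);o[:,:420]=cv2.resize(b[140:320,190:370],(420,420));o[:240,425:785]=cv2.resize(a[130:250,210:390],(360,240))
cv2.imwrite("pics/end.png",o);print(read_state()['tool_pos'])
```

```text
green 259 [608.8  55.8  68.7] 68.98296737305395
yellow 258 [600.6  -6.   68.6] 68.8607719453837
red 263 [590.9 -71.1  68.5] 68.88046536444938
blue 265 [ 582.  -135.    68.3] 68.82789974163984
white 260 [594.1 294.3  61.8] 61.93493945470948
black 265 [ 461.7 -288.8   61.8] 61.861038726031666
[ 381.54287637 -135.13942814  183.11045943]
```

View pics/end.png

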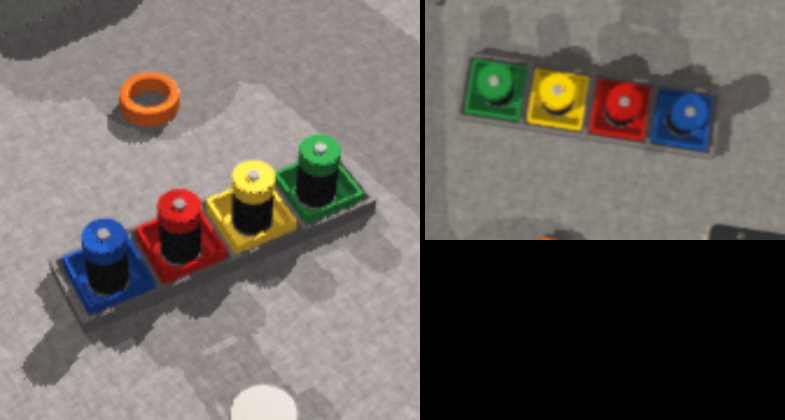

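All four cells stand upright in their own pockets, with tops at about 69 mm, which is the floor height. White and black have not moved.

```bash
python3 -c "from bench import close_job; print(close_job())"
```

```text
the job is handed in; nothing more can be done
None
```

The red, yellow, green and blue cells, moved in that order, are each standing in the pocket of their own colour, released with the buttons up. The job was handed in at about 32 s, with the gripper open and clear of everything.

- **Fit:** In the last pictures all four stand upright. Their tops read about 69 mm, against 68 mm expected on the pocket floor. The camera reads about 1 mm high, as it does for the cells on the mat. Their centres are within about 2 mm of the pocket centres.
- **White and black cells:** Both still stand where they were, within 1 mm of the first measurement.
- **Forces:** The wrist force readings after each move never passed about 2 N.
- **Tool tilt:** Nothing failed, but the tool leaned slowly to about 3–4° by the end. The moves cannot correct that, and it did not affect how the cells stand.

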